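Shut the tube spinner's guard and key its interlock switch

ROBOT

A 6-joint arm with a two-finger parallel gripper is mounted at the origin on the work surface. World frame = base frame: x ahead of the robot, y to its left, z up, the work surface at z = 0. Lengths are in m, angles in rad, forces in N, time in s.
With the tool pointing down it reaches from about 0.25 to 0.8 m from the base axis. Payload 8.5 kg.
Tool frame: the origin (TCP) lies midway between the tips of the shut fingers; the grasp point (between the pads) lies behind it (tcp_to_grasp is the z of the grasp point in the tool frame, in m); z points along the fingers, y is the direction in which the jaws open and shut (so a half turn about z gives the same grasp; the last joint's range is limited). The gripper opens to 85 mm and grips with 20 to 120 N. Pads are 22 mm wide; open, the fingers measure 114 mm over their backs; the gripper's body (76 mm by 85 mm) begins 54 mm behind the grasp point. The pads swing forward as they close: fully open they stand 13 mm farther back than shut.
Start: joints at [1.112, 0.238, -0.013, 1.319, 0, 1.571], TCP at [0.232, 0.471, 0.203] pointing down, gripper open.
Joint ranges: [-2.66, 2.66], [-1.03, 1.9], [-1.14, 1.46], [-1.82, 2.27], [-1.45, 1.34], [-3.14, 3.14]. Speed limits (rad/s): [2.22, 2.22, 2.79, 3.14, 3.14, 3.14].

INTERFACE

Orientations are given as a rotation vector (axis times angle).
In Python, from rig import * gives the robot as it stands.
- The arm moves only by the shell command python3 -m inch 'ROWS' [OPENING] [FORCE]. ROWS is JSON, a list of rows, each a list of 6 numbers: the shift along the tool's x, y, z in cm, then the turn, a rotation vector about the tool's x, y, z in degrees. A call has 1 to 12 rows; each row shifts and turns the commanded pose from where the row before left it, along the tool's axes as they then stand; what a row does not reach is not made up. A row lasts 1/8 s, in which the tool goes at most 62.5 mm and 10.7 degrees, less where a joint would pass 70% of its speed; a pose out of reach is approached as far as the arm can. A call is refused whole if a number of a shift passes 6.25 or a number of a turn 10.7, either way. A call with a gripper value outside its range is refused whole. OPENING is the opening, from 0 (shut) to 1 (fully open), set as the call begins (- or left out, the last holds). The fingers move at their own pace and stop on an object; FORCE is the grip in N (left out, the last holds). Time passes only in rows, so rows that do not move let the fingers close. It gives the time, the measured TCP pose, the force and the opening at its end, in the units of the state.
- get_obs(): the state, without advancing time (a new reading comes with each control period).
- grab_frame(name): name is "scene" or "top"; returns a dict with "image" (480x640x3 uint8, red, green, blue), "z_map" (480x640 float32, m along the optical axis (not along the pixel's ray), 0 where there is no reading), "fx", "fy", "cx", "cy" (pixels), "distortion" ([k1, k2, p1, p2, k3] as OpenCV has them; the pictures are not rectified), "pose" (4x4, takes a point from camera to world coordinates). Camera axes: x right, y up, looking along -z (the intrinsics and any distortion apply to the point x, -y, -z); pixel columns grow to the right and rows downward; lengths in m; the calibration is good to about 2 mm. A picture is of the moment at which its call begins.
- hand_in(): hands the job in, once; it reports no verdict.
The state is a dict: "clock": time; "q": joint angles; "joint_vel": joint speeds; "effort": joint torques, N m; "tcp_pos": TCP position; "eef_rot": TCP orientation; "wrist_force": force on the tool from outside, world axes, zero at the start; "moment": the same for the moment, N m; "finger_gap": finger opening in m.
Only numpy, scipy, OpenCV 4.12 (cv2) and the standard library are available. Lean on these libraries where they do the work, as an engineer would, in place of code of your own. Each camera call takes 0.05 s, during which the arm holds its last target.

TASK

Make the tube spinner ready to run: slide its clear guard shut over the rotor until it stops, then take the interlock key from its stand and push its flat steel tongue straight down, through the window in the guard's metal tab, into the switch slot until the key's flange sits flush on the tab. Let go of the key and leave the tube rack, the jar and the tip box where they are.

Things in the scene. Friction and masses are not known exactly. Their poses are not given: they have to be found in the camera images.
- spinner: Fixed white bench tube spinner, 180 (its x) x 310 (its y) x 79 mm high, on a black base. Origin: centre of its underside, on the table; x points away from its dark-display front, y along its length, z up. Its open rotor bay, 120 mm square, is centred 30 mm to -y. Two aluminium rails, 93 mm high, run along y at x = +-83 mm. The grey interlock switch is let into its -y end. It stands somewhere ahead of the robot, turned up to 0.25 rad either way.
- slot (a point): Centre of the mouth of the interlock switch's slot, at spinner x -30, y -125 mm, z 82 mm. The slot opens straight up, 21 mm long along spinner x and 7 mm wide along spinner y, its rim chamfered 1.5 mm. A plunger lies 22 mm below the mouth. When the guard is shut, its tab lies over the switch and the window in it (30 mm along spinner x, 16 mm along y) is centred on the slot; the tab's top is then 6.5 mm above this point. When the guard is open the tab is away from the slot.
- guard (a joint): Guard opening, m: 0 is shut (a stop), 0.11 fully open; it grows towards spinner +y. It slides with about 2 N of friction and stays where it is left. The guard is a clear plate 152 (x) x 140 mm (y), top 89 mm above the table, with the aluminium tab, 56 (x) x 50 mm (y) x 4 mm, at its -y edge.
- guard_grip (a point): Centre of the top edge of the guard's aluminium grip fin, which moves with the guard. The fin is 50 mm long along spinner x, 12 mm thick along spinner y and stands 34 mm up from the guard plate; this point is 123 mm above the table and, when shut, at spinner x 0, y +15 mm.
- plunger (a joint): Plunger in the bottom of the switch slot, m: 0 up, 0.014 its lowest. About 5 N pushes it down (more than the key's weight) and it stays where it is left; the tongue presses it about 0.0115 when the key is fully home.
- key: Loose interlock key, about 80 g. Black grip block 30 (its x) x 16 (its y) mm, its top 46 mm above the origin; below it a black flange 40 (x) x 26 (y) x 6 mm; under the flange a flat steel tongue 18 wide (x) x 4 thick (y) x 40 mm long, pointing down, the last 3 mm reduced to 15 x 2.5 mm. Origin: centre of the flange's underside, where the tongue begins; z up along the block. Either way round (half a turn about z) fits. It starts upright in its stand.
- tongue_tip (a point): Centre of the lower end of the key's tongue, 40 mm below the key's origin.
- stand: Fixed plain grey stand that holds the key: block 64 (x) x 50 (y) x 55 mm high with an oversize slot, 26 x 10 mm, open at the top; the key's flange rests on its top. Origin: centre of its underside. It is on the robot's left or right.
- tube_rack: Loose white tube rack with capped tubes, 60 x 110 mm, 80 mm high over the caps; bystander, on the side opposite the key stand. Origin: centre of its underside.
- jar: Loose capped jar, 52 mm across, 75 mm high; bystander. Origin: centre of its underside.
- tip_box: Loose grey box with clear lid, 77 x 62 x 51 mm high; bystander. Origin: centre of its underside.
There are look-alikes about, which are no part of the job. Of the things shaped like the key, the black one is meant.

How it is judged:
By the outcome, as a careful person would: the job done as asked, in the order asked, and still so for the second after the job is handed in, with the robot touching nothing.
It also fails if it takes over 48 s, if anything falls off the work surface, if the arm or the gripper's body presses on something with over 40 N, if the wrist force passes 120 N, or if a joint passes its speed limit or range.

## Working session

There is one attempt and no reset: what is moved stays moved. The work goes in short steps, Python scripts to look and compute and a shell command to move; the robot and the scene stay as the last step left them, time stands still between calls to the robot, and variables do not carry over. Pictures are saved under pics/ and viewed, and the job is handed in when it is done.

```bash
ls; mkdir -p pics; python3 - <<'E'
from rig import *
import cv2,pickle
o=get_obs();print(o)
for n in("scene","top"):
    f=grab_frame(n);pickle.dump(f,open(f"{n}0.pkl","wb"))
    cv2.imwrite(f"pics/{n}0.png",f["image"][...,::-1]);print({k:v for k,v in f.items() if k not in("image","z_map")})
try: print(tcp_to_grasp)
except Exception as e: print(e)
import rig;print(dir(rig))
E
```

```text
pics
{'clock': 0.0, 'q': array([ 1.11203179e+00,  2.38803258e-01, -1.43117411e-02,  1.31918865e+00,
        7.51295694e-08,  1.57075804e+00]), 'joint_vel': array([ 1.76982510e-03,  2.01407242e-03,  6.73381552e-04,  7.69586463e-05,
       -2.54268665e-03, -1.53059654e-03]), 'effort': array([-2.87492207e-03, -5.38779008e+01,  3.46439266e+01,  1.81703980e-02,
       -4.34780975e-05,  3.72931731e-05]), 'tcp_pos': array([0.23227754, 0.47028225, 0.20224349]), 'eef_rot': array([-7.14186110e-01, -3.05898404e+00,  2.30539710e-03]), 'wrist_force': array([0.01245637, 0.38404987, 0.7001771 ]), 'moment': array([-0.03523635,  0.04403254, -0.02764546]), 'finger_gap': 0.08539472102268832}
{'fx': 468.13542967839106, 'fy': 468.13542967839106, 'cx': 321.83560226800495, 'cy': 238.6384717718972, 'distortion': array([-0.12456588,  0.        ,  0.        ,  0.        ,  0.        ]), 'pose': array([[-0.5592753 , -0.43130553,  0.70794539,  1.12311777],
       [ 0.82895641, -0.29768131,  0.47351569,  0.4556701 ],
       [ 0.00651218,  0.8516815 ,  0.52401929,  0.56050269],
       [ 0.        ,  0.        ,  0.        ,  1.        ]])}
{'fx': 453.0087169141866, 'fy': 453.0087169141866, 'cx': 314.25519658672, 'cy': 239.6874849933077, 'distortion': array([0.01469006, 0.        , 0.        , 0.        , 0.        ]), 'pose': array([[ 0.01633562,  0.98246535, -0.18572826,  0.32248792],
       [-0.9994268 ,  0.0215529 ,  0.02610655,  0.04390081],
       [ 0.02965176,  0.18519533,  0.98225428,  0.9527746 ],
       [ 0.        ,  0.        ,  0.        ,  1.        ]])}
-0.0187
['MotionError', '__builtins__', '__cached__', '__doc__', '__file__', '__loader__', '__name__', '__package__', '__spec__', 'get_obs', 'grab_frame', 'hand_in', 'tcp_to_grasp']
```

View pics/scene0.png

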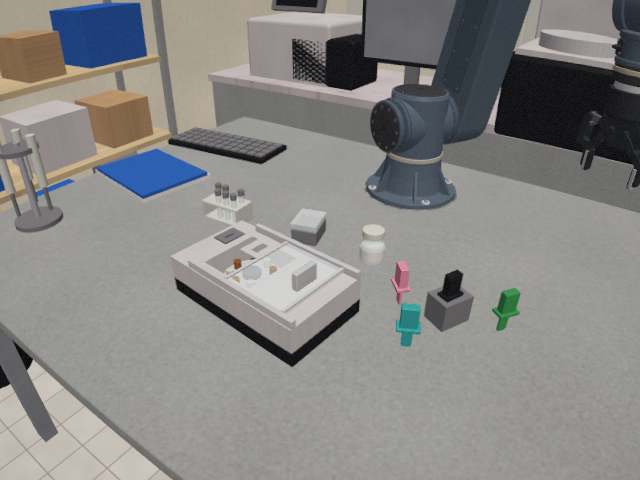

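View pics/top0.png

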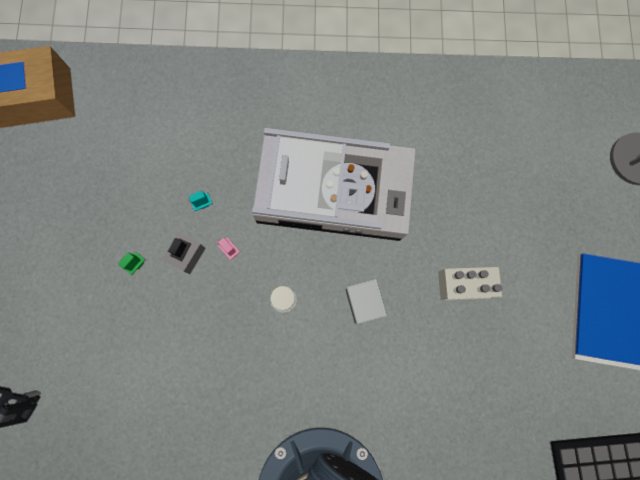

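```bash
cat > h.py <<'E'
import numpy as np,cv2,pickle
from scipy.spatial.transform import Rotation as R
def K(f): return np.array([[f["fx"],0,f["cx"]],[0,f["fy"],f["cy"]],[0,0,1.]])
def ray(f,uv):
    p=cv2.undistortPoints(np.array(uv,float).reshape(-1,1,2),K(f),f["distortion"]).reshape(-1,2)
    d=np.c_[p[:,0],-p[:,1],-np.ones(len(p))]
    return f["pose"][:3,3],d@f["pose"][:3,:3].T
def onz(f,uv,z):
    c,d=ray(f,uv); return c+d*((z-c[2])/d[:,2])[:,None]
def proj(f,P):
    P=np.atleast_2d(P).astype(float); c=(P-f["pose"][:3,3])@f["pose"][:3,:3]
    c=c*[1,-1,-1]
    return cv2.projectPoints(c,np.zeros(3),np.zeros(3),K(f),f["distortion"])[0].reshape(-1,2)
def cloud(f):
    v,u=np.mgrid[:480,:640]; c,d=ray(f,np.c_[u.ravel(),v.ravel()])
    return (c+d*f["z_map"].reshape(-1,1)).reshape(480,640,3)
def crop(f,x0,y0,w,h,s,name):
    cv2.imwrite(name,cv2.resize(f["image"][y0:y0+h,x0:x0+w,::-1],None,fx=s,fy=s,interpolation=cv2.INTER_CUBIC))
E
python3 - <<'E'
from h import *
t=pickle.load(open("top0.pkl","rb"));s=pickle.load(open("scene0.pkl","rb"))
crop(t,240,115,190,135,4,"pics/t_sp.png");crop(t,110,180,140,100,5,"pics/t_key.png")
crop(s,160,200,220,160,3.6,"pics/s_sp.png");crop(s,370,245,160,115,5,"pics/s_key.png")
for n,f in(("t",t),("s",s)):
    C=cloud(f); print(n,[(uv,C[uv[1],uv[0]].round(4)) for uv in([(284,170),(397,203),(450,400),(180,247),(300,265)] if n=="t" else [(305,272),(453,283),(450,305),(250,400)])])
E
```

```text
t [((284, 170), array([0.6138, 0.082 , 0.1235])), ((397, 203), array([ 0.5669, -0.1445,  0.0765])), ((450, 400), array([ 0.1796, -0.2604,  0.0015])), ((180, 247), array([0.4649, 0.2762, 0.0954])), ((300, 265), array([0.4471, 0.0479, 0.0031]))]
s [((305, 272), array([0.6244, 0.0897, 0.1165])), ((453, 283), array([0.4755, 0.2907, 0.0866])), ((450, 305), array([0.4939, 0.2977, 0.0543])), ((250, 400), array([ 0.8026,  0.115 , -0.0027]))]
```

View pics/t_sp.png

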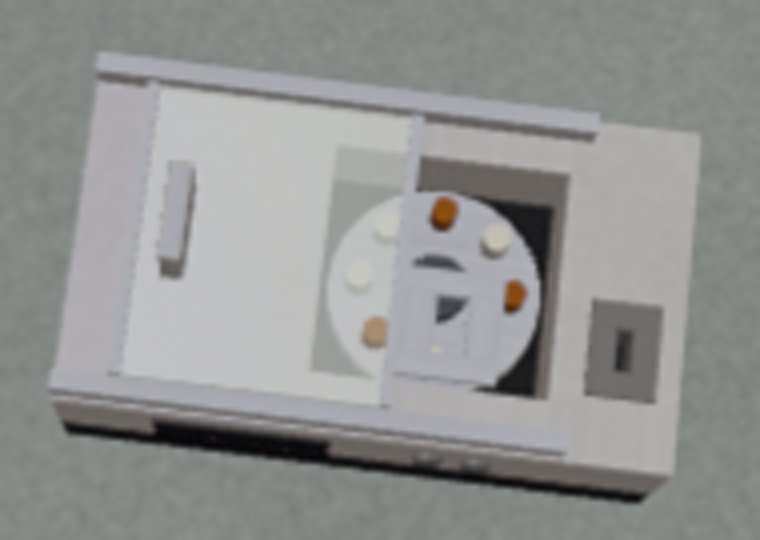

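View pics/t_key.png

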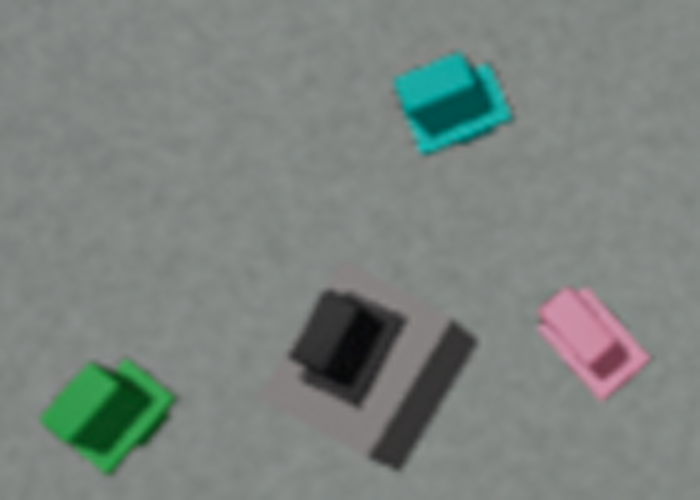

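View pics/s_sp.png

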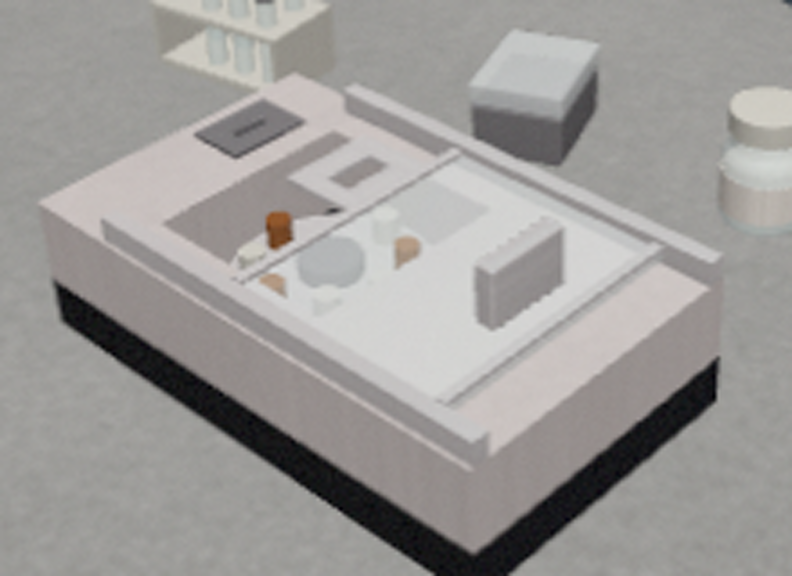

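View pics/s_key.png

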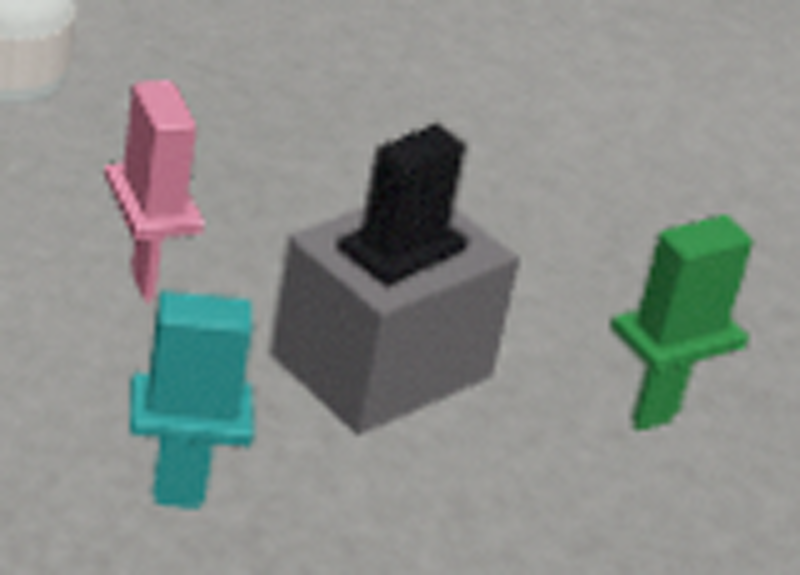

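```bash
python3 - <<'E'
from h import *
t=pickle.load(open("top0.pkl","rb"));s=pickle.load(open("scene0.pkl","rb"))
def c2p(pts,x0,y0,k): return (np.array(pts,float)+.5)/k-.5+[x0,y0]
g=lambda f:cv2.cvtColor(f["image"],cv2.COLOR_RGB2GRAY)
gt,gs=g(t),g(s)
print("slot t\n",gt[193:213,386:408]); 
a=gt[236:262,166:194];print("key t\n",a)
print("slot s\n",gs[226:246,212:250])
T=lambda p:c2p(p,240,115,4)
S=lambda p:c2p(p,160,200,3.6)
print("corners",onz(t,T([(700,133),(670,472),(53,390)]),.079))
print("slot t",onz(t,T([(623,350)]),.082),"s",onz(s,S([(250,126)]),.082))
r=onz(t,T([(97,53),(600,113),(50,374),(566,437)]),.093);print(r, [np.arctan2(*( (r[i]-r[i+1])[[0,1]]*[-1,1])) for i in(0,2)])
E
```

```text
slot t
 [[167 146 111 109 109 109 111 109 109 110 109 109 109 109 109 109 108 108
  108 128 169 172]
 [166 143 112 109 110 110 110 110 109 110 109 109 110 110 109 109 110 110
  109 129 171 172]
 [168 148 114 110 111 110 110 110 109 109 110 109 110 110 110 110 110 109
  113 136 171 171]
 [167 136 111 110 110 108 109 108 102 104 106 107 109 110 109 109 110 109
  113 138 170 171]
 [167 131 110 110 110 111 110 105  88  83  88  92 100 108 110 110 110 110
  113 139 170 171]
 [165 123 109 110 110 110 110 104  78  61  62  70  93 109 110 110 109 109
  113 140 172 172]
 [164 120 109 110 112 110 110 106  76  54  54  66  93 109 111 110 109 109
  118 149 173 173]
 [165 125 110 110 110 110 111 103  71  52  56  68  97 109 110 111 110 109
  120 152 173 174]
 [163 112 108 110 111 110 110 100  61  44  56  71 100 110 110 109 109 110
  123 160 173 174]
 [161 108 108 110 111 110 109  98  50  40  59  76 101 110 110 110 109 110
  124 161 172 172]
 [147 105 108 110 111 110 110  97  51  43  60  77 101 109 109 109 110 108
  125 161 172 172]
 [143 111 109 110 111 112 108  94  49  44  60  78 103 110 110 111 109
[... 6748 characters left out ...]
91 191 195 194
  194 193 195 193 194 194 191 169 153 147 146 145 147 145 147 145 146 158
  179 190]
 [195 195 195 196 195 197 197 198 196 194 195 195 196 195 197 196 195 196
  196 194 193 194 189 169 152 148 147 146 147 147 147 146 146 156 177 191
  193 196]]
corners [[ 0.68402628 -0.18230582  0.079     ]
 [ 0.50597224 -0.16306012  0.079     ]
 [ 0.54050225  0.14299729  0.079     ]]
slot t [[ 0.56704828 -0.14009243  0.082     ]] s [[ 0.56860534 -0.13657063  0.082     ]]
[[ 0.71231192  0.12644621  0.093     ]
 [ 0.6875431  -0.12809939  0.093     ]
 [ 0.544993    0.14319449  0.093     ]
 [ 0.51934641 -0.10906873  0.093     ]] [np.float64(-0.09700064686653843), np.float64(-0.10131790793215206)]
```

```bash
python3 - <<'E'
from h import *
t=pickle.load(open("top0.pkl","rb"));s=pickle.load(open("scene0.pkl","rb"))
def tri(a,b):
    (c1,d1),(c2,d2)=ray(t,a),ray(s,b); d1=d1[0]/np.linalg.norm(d1[0]);d2=d2[0]/np.linalg.norm(d2[0])
    k=np.linalg.lstsq(np.c_[d1,-d2],c2-c1,rcond=None)[0]; p,q=c1+k[0]*d1,c2+k[1]*d2
    return (p+q)/2,p-q
kc=[(174.7,245.7)]
print("key top",onz(t,kc,.101),onz(s,[(453.6,273.6)],.101),tri(kc,[(453.6,273.6)]))
L=onz(t,[(166+7,240),(166+1.5,250),(166+14.6,242),(166+9,252)],.101)
print("keyyaw",[np.arctan2((L[i]-L[i+1])[1],(L[i]-L[i+1])[0]) for i in(0,2)])
# switch plate by mask
def plate(f,lo,hi,box):
    g=cv2.cvtColor(f["image"],cv2.COLOR_RGB2GRAY); x,y,w,h=box
    G=cv2.resize(g[y:y+h,x:x+w],None,fx=8,fy=8,interpolation=cv2.INTER_CUBIC)
    m=((G<hi)).astype(np.uint8); cs,_=cv2.findContours(m,0,1); c=max(cs,key=cv2.contourArea)
    ap=cv2.approxPolyDP(c,12,True)[:,0]; return (ap+.5)/8-.5+[x,y]
a=plate(t,0,140,(380,183,34,40));b=plate(s,0,150,(210,224,40,22))
print(a,onz(t,a,.082));print(b)
sl=[(395.6,202.2)];print("slot",onz(t,sl,.082))
# table z bias check
for n,f in(("t",t),("s",s)):
    C=cloud(f).reshape(-1,3); m=(abs(C[:,2])<.01)&(abs(C[:,1])<.4)&(C[:,0]>.3)&(C[:,0]<.8);print(n,np.median(C[m,2]))
    Cc=cloud(f); m=(Cc[...,2]>.115)&(Cc[...,2]<.135)&(Cc[...,0]>.55)&(Cc[...,0]<.7)&(abs(Cc[...,1])<.15); print("fin",m.sum(),Cc[m].mean(0),cv2.minAreaRect(Cc[m][:,:2].astype(np.float32)))
    m=(Cc[...,2]>.094)&(Cc[...,2]<.115)&(Cc[...,0]>.42)&(Cc[...,0]<.52)&(abs(Cc[...,1]-.28)<.04);print("keytop",m.sum(),Cc[m].mean(0),cv2.minAreaRect(Cc[m][:,:2].astype(np.float32)))
E
```

```text
key top [[0.46620121 0.28479173 0.101     ]] [[0.46926374 0.28708058 0.101     ]] (array([0.4664157 , 0.28587276, 0.09878397]), array([ 0.00034973, -0.00085679, -0.0001833 ]))
keyyaw [np.float64(-0.4276416974739606), np.float64(-0.4386614133822282)]
[[387.9375 189.3125]
 [385.5625 213.1875]
 [403.1875 215.3125]
 [405.0625 191.6875]] [[ 0.59329121 -0.12552736  0.082     ]
 [ 0.54383562 -0.12011859  0.082     ]
 [ 0.54031222 -0.15524271  0.082     ]
 [ 0.58919058 -0.15999068  0.082     ]]
[[243.9375 233.0625]
 [232.5625 227.3125]
 [213.5625 237.3125]
 [225.4375 243.6875]]
slot [[ 0.56690419 -0.14054149  0.082     ]]
t 0.00032192090140548135
fin 167 [0.61887221 0.08270984 0.12273497] ((0.620180606842041, 0.08286499232053757), (0.012257130816578865, 0.05046163126826286), 83.62786865234375)
keytop 148 [0.46560824 0.28356542 0.10064347] ((0.4661189317703247, 0.2840336859226227), (0.016239486634731293, 0.02931380644440651), 65.07841491699219)
s -0.001500128113024246
fin 192 [0.62330661 0.08585551 0.12028992] ((0.6212653517723083, 0.08473498374223709), (0.013281211256980896, 0.04962487146258354), 82.63533020019531)
keytop 128 [0.46878018 0.28794589 0.09813265] ((0.46736061573028564, 0.28746506571769714), (0.01676820032298565, 0.03085733950138092), 66.6462173461914)
```

```bash
cat > plan.py <<'E'
from h import *
from rig import get_obs
def plan(p,ydir):
    """tool-frame shift (cm) then turn (deg) to TCP p, pointing down, tool y along +-ydir"""
    o=get_obs(); Rm=R.from_rotvec(o["eef_rot"]); M=Rm.as_matrix()
    y=np.array([*ydir,0.]);y/=np.linalg.norm(y)
    if y@M[:,1]<0:y=-y
    T=np.c_[np.cross(y,[0,0,-1]),y,[0,0,-1]]
    print("clock",o["clock"],"tcp",o["tcp_pos"].round(4),"F",o["wrist_force"].round(1),"gap",round(o["finger_gap"],4),"q6",o["q"][5].round(3))
    print("tool x,y axes",M[:,0].round(3),M[:,1].round(3))
    d=(np.array(p)-o["tcp_pos"])*100
    print("shift before turn cm",(M.T@d).round(2),"| shift in turned frame",(T.T@d).round(2),"| turn deg",np.degrees((Rm.inv()*R.from_matrix(T)).as_rotvec()).round(2))
E
python3 - <<'E'
from plan import *
plan([.6205,.0835,.17],[np.sin(.107),np.cos(.107)])
E
```

```text
clock 0.1 tcp [0.2323 0.4704 0.2023] F [0.2 0.3 0.6] gap 0.0856 q6 1.571
tool x,y axes [-0.897  0.443  0.   ] [ 0.443  0.897 -0.001]
shift before turn cm [-51.94 -17.49   3.26] | shift in turned frame [-42.73 -34.32   3.23] | turn deg [-7.000e-02 -1.000e-02 -2.016e+01]
```

```bash
python3 -m inch '[[-4.3,-1.4,0,0,0,0],[-4.3,-1.4,0,0,0,0],[-4.3,-1.4,0,0,0,0],[-4.3,-1.4,0,0,0,0],[-4.3,-1.4,0,0,0,0],[-4.3,-1.4,0,0,0,0],[-4.3,-1.4,0,0,0,0],[-4.3,-1.4,0,0,0,0],[-4.3,-1.4,0,0,0,0],[-4.3,-1.4,0,0,0,0],[0,0,0,0,0,-10],[0,0,0,0,0,-10]]' 0.5 30
python3 - <<'E'
from plan import *
plan([.6205,.0835,.17],[np.sin(.107),np.cos(.107)])
E
```

```text
clock: 1.6
tcp_pos: [0.5562, 0.1539, 0.2022]
eef_rot: [-0.166, -3.136, 0.001]
wrist_force: [-0.7, 0.7, -0.3]
finger_gap: 0.0429
clock 1.6 tcp [0.5562 0.1539 0.2022] F [-0.7  0.7 -0.3] gap 0.0429 q6 0.375
tool x,y axes [-0.994  0.105  0.001] [ 0.105  0.994 -0.001]
shift before turn cm [-7.14 -6.32  3.21] | shift in turned frame [-7.15 -6.31  3.22] | turn deg [-0.03 -0.07  0.09]
```

```bash
python3 -m inch '[[-3.6,-3.15,0,0,0,0],[-3.55,-3.15,0,0,0,0],[0,0,3.2,0,0,0],[0,0,0,0,0,0]]'
python3 - <<'E'
from h import *
from rig import *
for n in("scene","top"):
    f=grab_frame(n);pickle.dump(f,open(f"{n}1.pkl","wb"))
    print(n,proj(f,get_obs()["tcp_pos"]),proj(f,[.6205,.0835,.123]))
    crop(f,*((230,170,180,135) if n=="scene" else (220,100,200,150)),4,f"pics/{n}1.png")
print(get_obs()["tcp_pos"])
E
```

```text
clock: 2.1
tcp_pos: [0.6186, 0.0836, 0.1683]
eef_rot: [-0.173, -3.132, 0.002]
wrist_force: [-0.4, 0.4, 0.2]
finger_gap: 0.0426
scene [[303.61206234 241.57279886]] [[303.24025723 266.31810679]]
top [[281.78779232 157.9675841 ]] [[283.33472896 166.71935468]]
[0.61976171 0.08447741 0.1711565 ]
```

View pics/scene1.png

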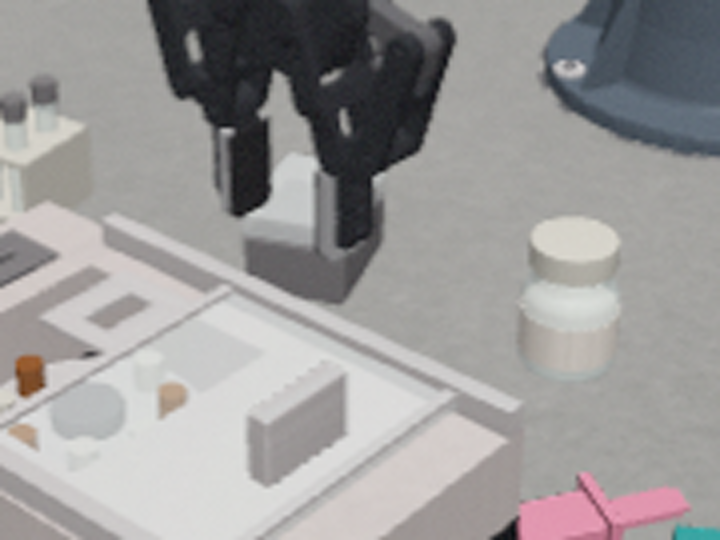

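View pics/top1.png

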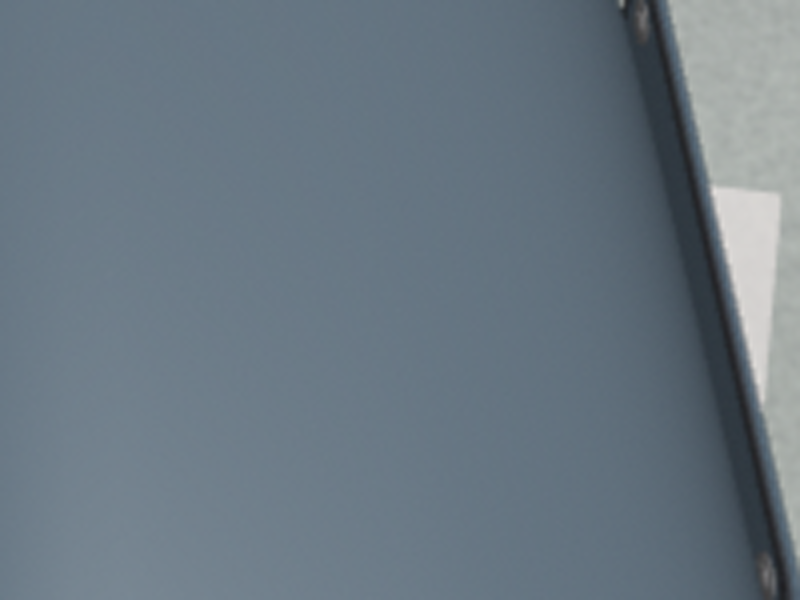

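```bash
python3 - <<'E'
from h import *
from rig import *
o=get_obs();print(o["clock"],o["q"].round(3),o["tcp_pos"],o["eef_rot"])
f=grab_frame("scene");pickle.dump(f,open("scene2.pkl","wb"))
cv2.imwrite("pics/scene2.png",f["image"][...,::-1])
C=cloud(f);t=proj(f,o["tcp_pos"])[0];print(t)
m=(C[...,2]>.13)&(np.hypot(C[...,0]-o["tcp_pos"][0],C[...,1]-o["tcp_pos"][1])<.09)&(C[...,2]<.3)
P=C[m];print(m.sum(),P[:,2].min(),np.percentile(P,[0,5,50,95,100],axis=0).round(3))
low=P[P[:,2]<.195];print(len(low),low.mean(0), np.percentile(low,[2,98],axis=0))
E
```

```text
2.2 [ 0.135  0.424  0.179  1.327 -0.     0.245] [0.61976171 0.08447741 0.1711565 ] [-1.71654245e-01 -3.13597645e+00  3.38358569e-04]
[303.57293929 241.18271121]
2795 0.2002436853090525 [[0.606 0.018 0.2  ]
 [0.612 0.031 0.212]
 [0.63  0.103 0.268]
 [0.64  0.146 0.298]
 [0.645 0.153 0.3  ]]<stdin>:9: RuntimeWarning: Mean of empty slice.
  ret = um.true_divide(
Traceback (most recent call last):
IndexError: index -1 is out of bounds for axis 0 with size 0
```

View pics/scene2.png

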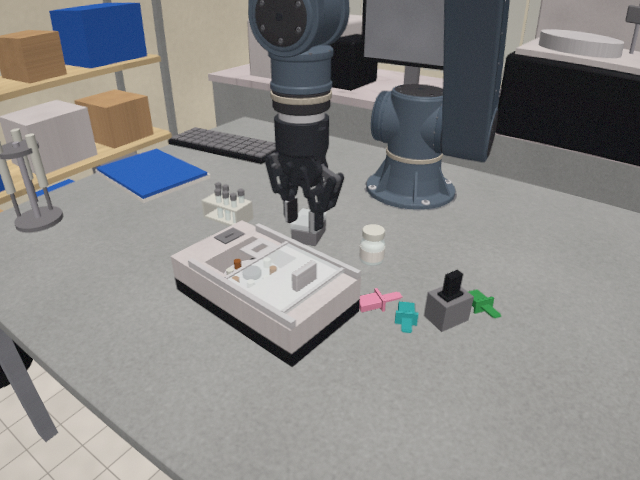

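```bash
python3 - <<'E'
from h import *
s=pickle.load(open("scene0.pkl","rb"));print("p0",proj(s,[.2323,.4704,.2023]))
C=cloud(s);m=(np.hypot(C[...,0]-.232,C[...,1]-.47)<.08)&(C[...,2]>.12)&(C[...,2]<.4);print(m.sum(),np.percentile(C[m],[0,2,50,98],axis=0).round(3))
f=pickle.load(open("scene2.pkl","rb"));crop(f,240,120,140,110,5,"pics/s2g.png")
C=cloud(f)
for uv in[(290,218),(289,215),(318,226),(316,220),(300,235),(303,241)]:print(uv,C[uv[1],uv[0]].round(3),f["image"][uv[1],uv[0]])
E
```

```text
p0 [[600.35490347 197.65997662]]
3297 [[0.194 0.4   0.242]
 [0.205 0.406 0.251]
 [0.251 0.459 0.33 ]
 [0.272 0.515 0.397]]
(290, 218) [0.622 0.061 0.206] [37 34 36]
(289, 215) [0.626 0.062 0.214] [35 34 37]
(318, 226) [0.63  0.119 0.215] [40 37 45]
(316, 220) [0.633 0.117 0.226] [38 40 43]
(300, 235) [ 0.408 -0.081  0.02 ] [100  99 100]
(303, 241) [ 0.409 -0.072  0.008] [97 96 98]
```

View pics/s2g.png

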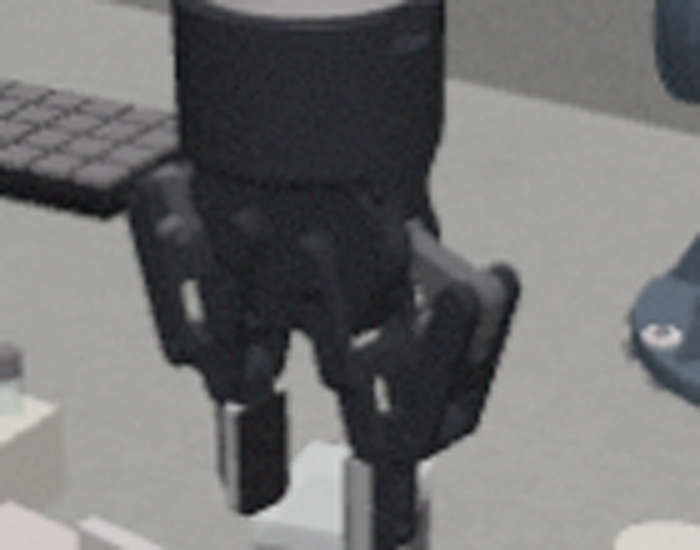

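```bash
python3 - <<'E'
from h import *
f=pickle.load(open("scene2.pkl","rb"));C=cloud(f)
m=(np.hypot(C[...,0]-.62,C[...,1]-.085)<.09)&(C[...,2]>.195)&(C[...,2]<.235)&(f["image"].max(2)<110)
for k in(0,1):
    mm=m&((C[...,1]>.09) if k else (C[...,1]<.09)); P=C[mm]
    print(len(P),np.percentile(P,[0,5,50,95,100],axis=0).round(4).tolist())
E
```

```text
223 [[0.6065, 0.0496, 0.2002], [0.6093, 0.0555, 0.2025], [0.6202, 0.0627, 0.2179], [0.6295, 0.0645, 0.2335], [0.6313, 0.0653, 0.2349]]
160 [[0.6164, 0.105, 0.2013], [0.6196, 0.1068, 0.2077], [0.6302, 0.1176, 0.2205], [0.6348, 0.1196, 0.2329], [0.6361, 0.1211, 0.235]]
```

```bash
python3 -m inch '[[0,0,2.5,0,0,0],[0,0,2.0,0,0,0],[0,0,1.5,0,0,0],[0,0,0,0,0,0]]'
python3 - <<'E'
from h import *
from rig import *
o=get_obs();print(o["tcp_pos"],o["wrist_force"])
f=grab_frame("scene");pickle.dump(f,open("scene3.pkl","wb"))
crop(f,240,180,140,110,5,"pics/s3g.png")
C=cloud(f)
m=(np.hypot(C[...,0]-.62,C[...,1]-.085)<.06)&(C[...,2]>.1)&(C[...,2]<.2)&(f["image"].max(2)<80);print(np.percentile(C[m],[0,1,5,50],axis=0).round(4))
E
```

```text
clock: 2.75
tcp_pos: [0.6197, 0.0846, 0.1107]
eef_rot: [-0.171, -3.136, 0.0]
wrist_force: [0.2, 0.2, 0.4]
finger_gap: 0.0427
[0.61972964 0.08456325 0.11070879] [0.17817075 0.18394508 0.36984554]
[[0.6071 0.0302 0.1403]
 [0.6088 0.0334 0.1433]
 [0.6112 0.0399 0.1478]
 [0.6265 0.065  0.1857]]
```

View pics/s3g.png

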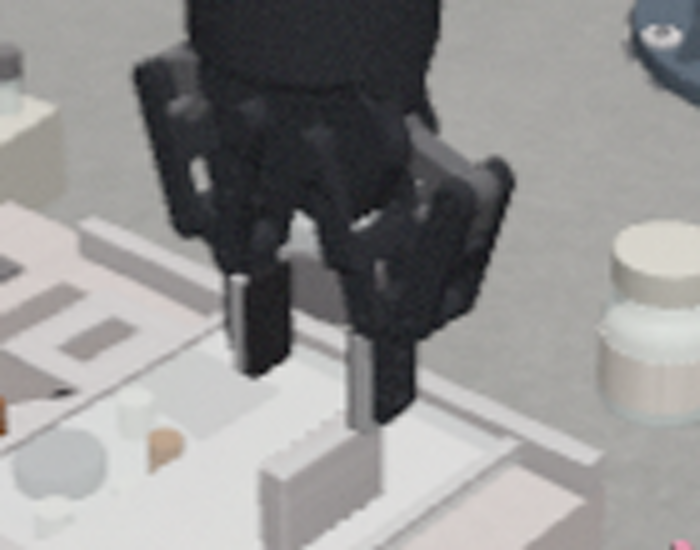

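```bash
python3 -m inch '[[0,0,1.2,0,0,0],[0,0,1.0,0,0,0],[0,0,0.8,0,0,0],[0,0,0,0,0,0]]'
python3 - <<'E'
from h import *
from rig import *
f=grab_frame("scene");pickle.dump(f,open("scene4.pkl","wb"))
crop(f,240,190,140,110,5,"pics/s4g.png")
E
```

```text
clock: 3.3
tcp_pos: [0.6196, 0.0841, 0.08]
eef_rot: [-0.172, -3.135, 0.001]
wrist_force: [0.0, 0.0, -0.3]
finger_gap: 0.043
```

View pics/s4g.png

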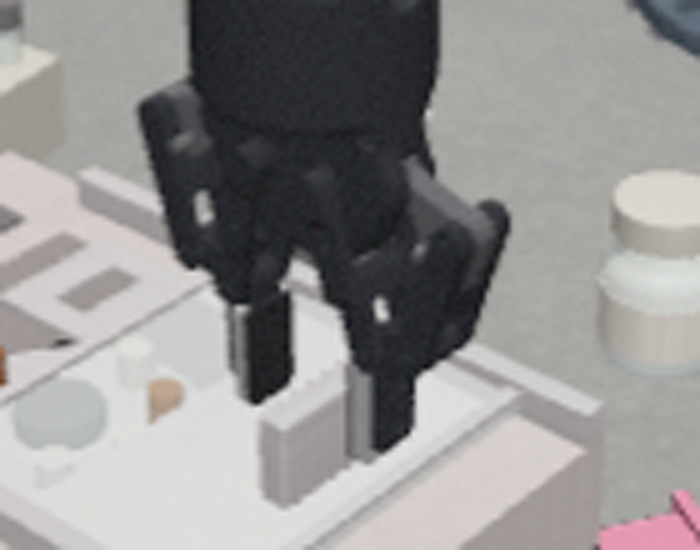

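```bash
python3 -m inch '[[0,0,0.5,0,0,0],[0,0,0,0,0,0],[0,0,0,0,0,0],[0,0,0,0,0,0],[0,0,0,0,0,0],[0,0,0,0,0,0]]' 0 40
python3 - <<'E'
from plan import *
plan([.6205-.086*.107,.0835-.086,.077],[np.sin(.107),np.cos(.107)])
E
```

```text
clock: 4.1
tcp_pos: [0.62, 0.0842, 0.0756]
eef_rot: [-0.172, -3.136, 0.0]
wrist_force: [0.7, -0.3, -5.9]
finger_gap: 0.011
clock 4.1 tcp [0.62   0.0842 0.0756] F [ 0.7 -0.3 -5.9] gap 0.011 q6 0.245
tool x,y axes [-0.994  0.109  0.   ] [ 0.109  0.994 -0.   ]
shift before turn cm [-0.08 -8.72 -0.13] | shift in turned frame [-0.06 -8.72 -0.14] | turn deg [-0.01 -0.03 -0.15]
```

```bash
python3 -m inch '[[0,-1,0,0,0,0],[0,-1.5,0,0,0,0],[0,-1.5,0,0,0,0],[0,-1.5,0,0,0,0],[0,-1.5,0,0,0,0],[0,-1,0,0,0,0],[0,0,0,0,0,0]]'
python3 -m inch '[[0,-0.3,0,0,0,0],[0,0,0,0,0,0]]'
```

```text
clock: 4.97
tcp_pos: [0.6115, 0.0024, 0.0757]
eef_rot: [0.175, 3.136, -0.003]
wrist_force: [4.7, -3.0, -12.1]
finger_gap: 0.0113
clock: 5.22
tcp_pos: [0.6113, 0.0003, 0.0757]
eef_rot: [0.174, 3.136, -0.001]
wrist_force: [5.5, -0.4, -12.5]
finger_gap: 0.0109
```

```bash
python3 - <<'E'
from plan import *
from rig import *
plan([.6205-.086*.107,.0835-.086,.077],[np.sin(.107),np.cos(.107)])
f=grab_frame("scene");crop(f,160,180,200,150,4,"pics/s5.png");pickle.dump(f,open("scene5.pkl","wb"))
E
```

```text
clock 5.225 tcp [6.113e-01 3.000e-04 7.570e-02] F [  5.5  -0.4 -12.5] gap 0.0109 q6 0.112
tool x,y axes [-0.994  0.11  -0.   ] [ 0.11   0.994 -0.001]
shift before turn cm [-0.03 -0.28 -0.13] | shift in turned frame [-0.02 -0.28 -0.13] | turn deg [-0.05  0.03 -0.21]
```

View pics/s5.png

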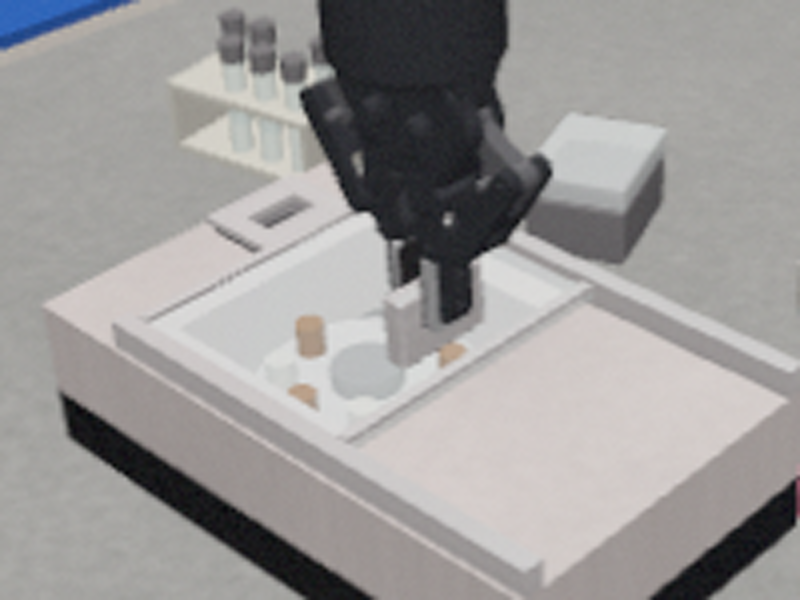

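```bash
python3 -m inch '[[0,-0.2,0,0,0,0],[0,-0.1,0,0,0,0]]'
python3 -m inch '[[0,-0.2,0,0,0,0],[0,0,0,0,0,0]]'
python3 -m inch '[[0,-0.2,0,0,0,0],[0,0,0,0,0,0]]'
```

```text
clock: 5.52
tcp_pos: [0.611, -0.0022, 0.0757]
eef_rot: [0.173, 3.136, -0.0]
wrist_force: [5.3, 1.2, -13.2]
finger_gap: 0.0114
clock: 5.78
tcp_pos: [0.6109, -0.0037, 0.0757]
eef_rot: [0.173, 3.136, 0.001]
wrist_force: [6.1, 3.5, -12.5]
finger_gap: 0.0111
clock: 6.02
tcp_pos: [0.6109, -0.0037, 0.0757]
eef_rot: [0.171, 3.136, 0.006]
wrist_force: [6.4, 12.5, -12.6]
finger_gap: 0.0108
```

```bash
python3 -m inch '[[0,0.2,0,0,0,0],[0,0,0,0,0,0],[0,0,0,0,0,0],[0,0,0,0,0,0],[0,0,-1,0,0,0],[0,0,-3,0,0,0],[0,0,-5,0,0,0],[0,0,-4,0,0,0]]' 0.6 40
python3 - <<'E'
from plan import *
plan([.4675,.2858,.19],[np.sin(.43),np.cos(.43)])
E
```

```text
clock: 7.02
tcp_pos: [0.6107, -0.0032, 0.2086]
eef_rot: [0.172, 3.135, -0.0]
wrist_force: [0.2, -0.7, -0.5]
finger_gap: 0.0512
clock 7.025 tcp [ 0.6107 -0.0032  0.2086] F [ 0.2 -0.7 -0.5] gap 0.0512 q6 0.104
tool x,y axes [-0.994  0.109 -0.002] [ 0.109  0.994 -0.   ]
shift before turn cm [17.41 27.16  1.83] | shift in turned frame [25.07 20.3   1.86] | turn deg [1.000e-02 9.000e-02 1.835e+01]
```

```bash
python3 -m inch '[[2.5,3.9,0,0,0,0],[2.5,3.9,0,0,0,0],[2.5,3.9,0,0,0,0],[2.5,3.9,0,0,0,0],[2.5,3.9,0,0,0,0],[2.5,3.9,0,0,0,0],[2.4,3.8,0,0,0,0],[0,0,0,0,0,9.2],[0,0,0,0,0,9.2],[0,0,0,0,0,0]]' 0.6
python3 - <<'E'
from plan import *
from rig import *
plan([.4675,.2858,.19],[np.sin(.43),np.cos(.43)])
for n in("scene","top"):
    f=grab_frame(n);pickle.dump(f,open(f"{n}6.pkl","wb"))
    cv2.imwrite(f"pics/{n}6.png",f["image"][...,::-1])
E
```

```text
clock: 8.28
tcp_pos: [0.4674, 0.2864, 0.2066]
eef_rot: [0.669, 3.069, 0.001]
wrist_force: [-0.3, -0.0, -0.1]
finger_gap: 0.0509
clock 8.275 tcp [0.4674 0.2864 0.2066] F [-0.3 -0.  -0.1] gap 0.0509 q6 0.979
tool x,y axes [-0.909  0.416 -0.   ] [0.416 0.909 0.   ]
shift before turn cm [-0.04 -0.05  1.66] | shift in turned frame [-0.04 -0.05  1.66] | turn deg [0.03 0.02 0.03]
```

View pics/scene6.png

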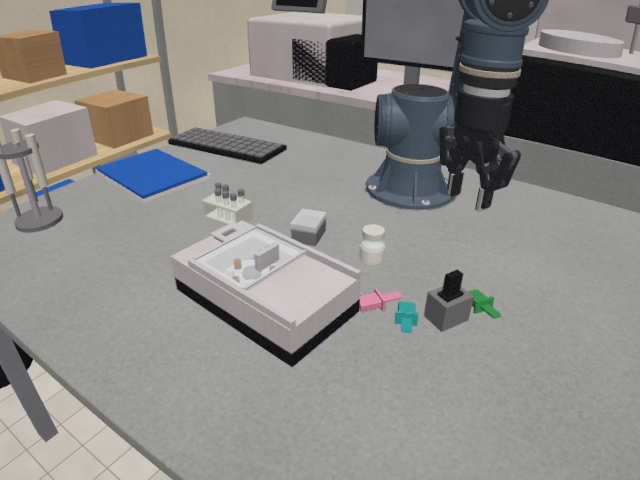

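View pics/top6.png

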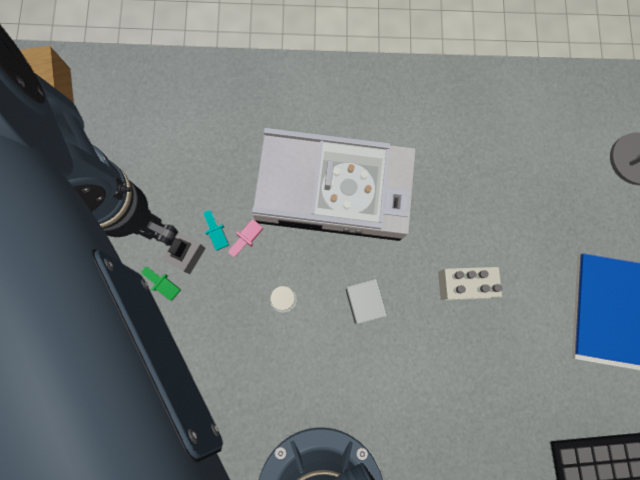

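```bash
python3 - <<'E'
from h import *
for n in("top","scene"):
    f=pickle.load(open(f"{n}6.pkl","rb"));C=cloud(f)
    m=(C[...,2]>.113)&(C[...,2]<.14)&(C[...,0]>.55)&(C[...,0]<.7)&(abs(C[...,1])<.1);print(n,"fin",m.sum(),cv2.minAreaRect(C[m][:,:2].astype(np.float32)),C[m].mean(0))
    b=(378,180,40,44) if n=="top" else (205,215,60,30)
    crop(f,*b,12,f"pics/{n}6w.png")
E
```

```text
top fin 163 ((0.6103492975234985, -0.004502999596297741), (0.011913781985640526, 0.04824868589639664), 84.15640258789062) [ 0.60964085 -0.00439527  0.1228791 ]
scene fin 187 ((0.6111472845077515, -0.0033235102891921997), (0.014552507549524307, 0.05084511637687683), 83.12296295166016) [ 0.61382261 -0.00127061  0.11914537]
```

View pics/top6w.png

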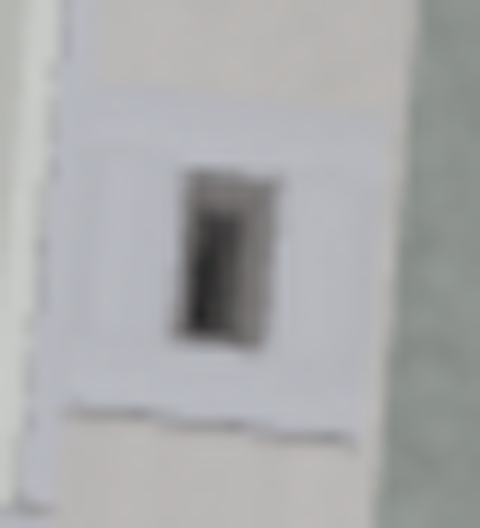

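View pics/scene6w.png

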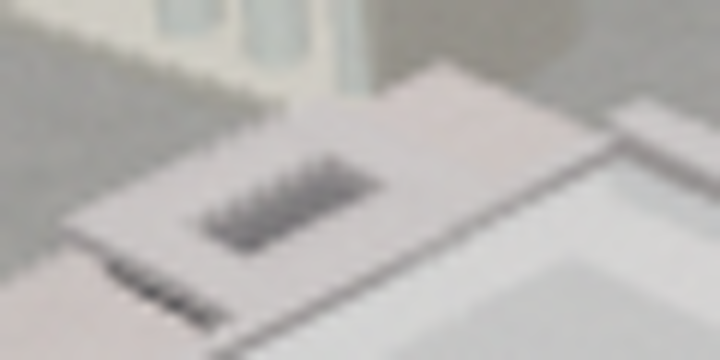

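```bash
python3 - <<'E'
from h import *
t=pickle.load(open("top6.pkl","rb"));s=pickle.load(open("scene6.pkl","rb"))
T=(np.array([(182,168),(285,172),(265,350),(172,340)])+.5)/12-.5+[378,180]
S=(np.array([(195,220),(330,152),(385,185),(245,255)])+.5)/12-.5+[205,215]
for f,p in((t,T),(s,S)):
    q=onz(f,p,.0885);print(q.round(4).tolist(),q.mean(0))
# rails from top image: inner/outer edges -> x location; body edges
T4=lambda p:(np.array(p,float)+.5)/4-.5+[240,115]
r=onz(pickle.load(open("top0.pkl","rb")),T4([(97,53),(600,113),(50,374),(566,437)]),.093)
xs=np.array([np.cos(.106),-np.sin(.106),0]);print("rail x",r@xs,"fin",np.array([.6107,-.0039,0])@xs)
E
```

```text
[[0.5828, -0.1337, 0.0885], [0.5825, -0.1508, 0.0885], [0.552, -0.1469, 0.0885], [0.5533, -0.1316, 0.0885]] [ 0.56762509 -0.14075528  0.0885    ]
[[0.5806, -0.1468, 0.0885], [0.5516, -0.1438, 0.0885], [0.5544, -0.1287, 0.0885], [0.5839, -0.1322, 0.0885]] [ 0.56760819 -0.13784988  0.0885    ]
rail x [0.69493568 0.69723722 0.52678389 0.5279711 ] fin 0.6076849249492995
```

```bash
python3 -m inch '[[0,-0.05,4,0,0,0],[0,0,4,0,0,0],[0,0,3,0,0,0],[0,0,2,0,0,0],[0,0,0,0,0,0]]' 0.5
python3 - <<'E'
from plan import *
from rig import *
plan([.4675,.2858,.045],[np.sin(.43),np.cos(.43)])
f=grab_frame("scene");crop(f,380,200,160,120,5,"pics/s7.png");pickle.dump(f,open("scene7.pkl","wb"))
E
```

```text
clock: 9.0
tcp_pos: [0.4663, 0.2849, 0.0748]
eef_rot: [-0.668, -3.068, 0.003]
wrist_force: [0.9, -0.4, 0.7]
finger_gap: 0.0427
clock 9.0 tcp [0.4663 0.2849 0.0748] F [ 0.9 -0.4  0.7] gap 0.0427 q6 0.977
tool x,y axes [-0.909  0.416  0.002] [ 0.416  0.909 -0.002]
shift before turn cm [-0.07  0.13  2.98] | shift in turned frame [-0.07  0.13  2.98] | turn deg [-0.14 -0.09  0.06]
```

View pics/s7.png

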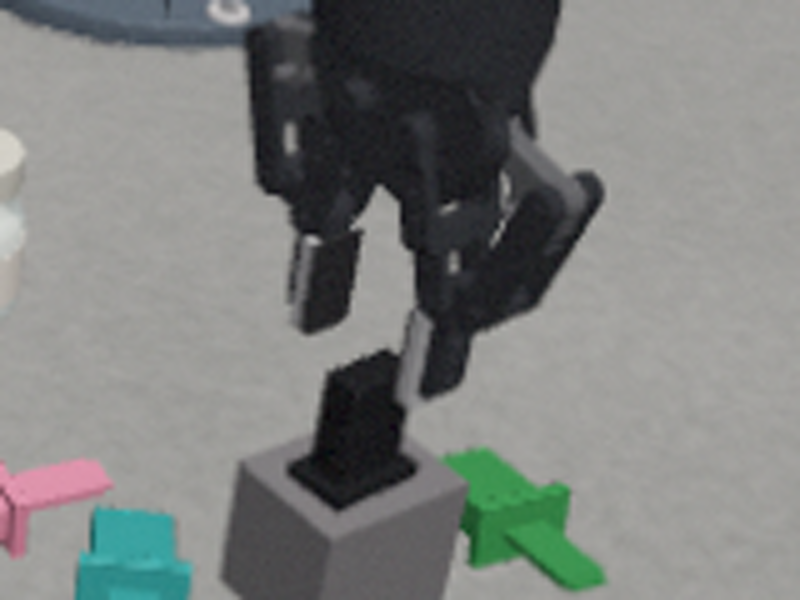

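```bash
python3 -m inch '[[-0.05,0.1,1.2,0,0,0],[0,0,1.0,0,0,0],[0,0,0.8,0,0,0],[0,0,0,0,0,0]]' 0.5
python3 -m inch '[[0,0,0,0,0,0],[0,0,0,0,0,0],[0,0,0,0,0,0],[0,0,0,0,0,0],[0,0,0,0,0,0]]' 0 50
python3 - <<'E'
from plan import *
from rig import *
plan([.4675,.2858,.045],[np.sin(.43),np.cos(.43)])
f=grab_frame("scene");crop(f,380,200,160,120,5,"pics/s8.png");pickle.dump(f,open("scene8.pkl","wb"))
E
```

```text
clock: 9.55
tcp_pos: [0.4676, 0.2861, 0.0452]
eef_rot: [-0.671, -3.068, 0.002]
wrist_force: [-0.3, -0.6, 0.1]
finger_gap: 0.0427
clock: 10.18
tcp_pos: [0.4682, 0.2864, 0.0462]
eef_rot: [0.672, 3.069, 0.0]
wrist_force: [-0.3, -1.9, 3.4]
finger_gap: 0.0152
clock 10.175 tcp [0.4682 0.2864 0.0462] F [-0.3 -1.9  3.4] gap 0.0152 q6 0.98
tool x,y axes [-0.909  0.418 -0.   ] [0.418 0.909 0.   ]
shift before turn cm [ 0.03 -0.09  0.12] | shift in turned frame [ 0.03 -0.09  0.12] | turn deg [ 0.01  0.02 -0.05]
```

View pics/s8.png

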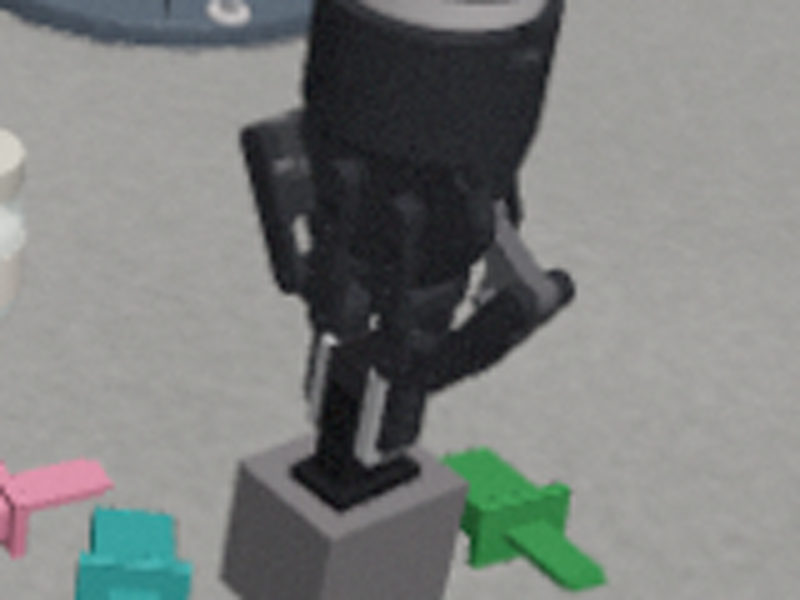

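```bash
python3 -m inch '[[0,0,-1,0,0,0],[0,0,-2,0,0,0],[0,0,-4,0,0,0],[0,0,-4,0,0,0],[0,0,-4,0,0,0],[0,0,-0.5,0,0,0],[0,0,0,0,0,0]]' - 60
python3 - <<'E'
from plan import *
from rig import *
plan([.5669,-.1398,.17],[np.sin(.106),np.cos(.106)])
f=grab_frame("scene");crop(f,400,130,160,120,5,"pics/s9.png");pickle.dump(f,open("scene9.pkl","wb"))
E
```

```text
clock: 11.1
tcp_pos: [0.468, 0.2865, 0.2007]
eef_rot: [-0.672, -3.069, -0.0]
wrist_force: [-0.9, 0.7, -1.4]
finger_gap: 0.0146
clock 11.1 tcp [0.468  0.2865 0.2007] F [-0.9  0.7 -1.4] gap 0.0146 q6 0.98
tool x,y axes [-0.909  0.418  0.   ] [0.418 0.909 0.   ]
shift before turn cm [-26.79 -34.6    3.07] | shift in turned frame [-14.35 -41.34   3.07] | turn deg [  0.    -0.   -18.61]
```

View pics/s9.png

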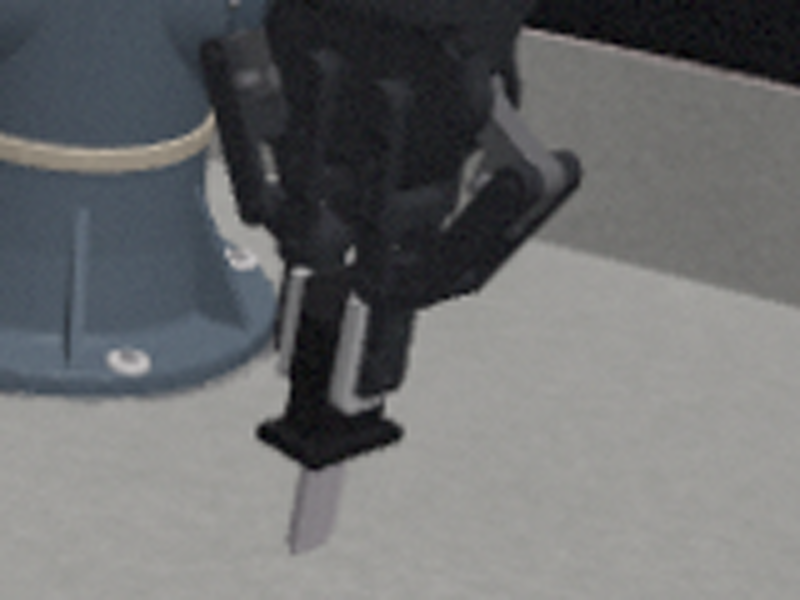

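```bash
python3 - <<'E'
from h import *
f=pickle.load(open("scene9.pkl","rb"))
p=np.array([.468,.2865,.2007]);x=np.array([.909,-.418,0]);y=np.array([.418,.909,0])
o=p+[0,0,.009]; 
def P(*a):
    return ((proj(f,o+sum(k*v for k,v in zip(a,(x,y,np.array([0,0,1])))))-[400,130])*5).round(0).tolist()[0]
print("tip front/ends",[P(sx*.0075,sy*.00125,-.04) for sx,sy in((1,1),(-1,1),(1,-1),(-1,-1))],P(0,0,-.04))
print("flange corners",[P(sx*.02,sy*.013,-.0) for sx,sy in((1,1),(-1,1),(1,-1),(-1,-1))])
C=cloud(f);m=(C[...,2]>.15)&(C[...,2]<.2)&(abs(C[...,0]-.468)<.05)&(abs(C[...,1]-.287)<.05)&(f["image"].min(2)>90)&(f["image"].max(2)<215)
Q=C[m];print(len(Q),np.median(Q,axis=0))
for z in(.172,.178,.184,.19,.196,.2):
    k=abs(Q[:,2]-z)<.004
    if k.sum()>3:print(z,k.sum(),Q[k].mean(0).round(4),((Q[k].mean(0)-p)@x).round(4),((Q[k].mean(0)-p)@y).round(4))
E
```

```text
tip front/ends [[287.0, 551.0], [320.0, 539.0], [281.0, 547.0], [314.0, 535.0]] [301.0, 543.0]
flange corners [[306.0, 468.0], [395.0, 437.0], [246.0, 433.0], [335.0, 403.0]]
145 [0.47027629 0.28885026 0.18335141]
0.172 31 [0.468  0.2884 0.1722] -0.0008 0.0017
0.178 38 [0.4683 0.2886 0.1782] -0.0006 0.0021
0.184 39 [0.4686 0.2887 0.1841] -0.0004 0.0022
0.19 36 [0.4696 0.288  0.1898] 0.0008 0.0021
0.196 31 [0.4691 0.2885 0.1957] 0.0002 0.0023
0.2 13 [0.4691 0.2884 0.1977] 0.0002 0.0021
```

```bash
python3 -m inch '[[-1.6,-2.0,0,0,0,0],[-2.8,-3.6,0,0,0,0],[-2.8,-3.6,0,0,0,0],[-2.8,-3.6,0,0,0,0],[-2.8,-3.6,0,0,0,0],[-2.8,-3.6,0,0,0,0],[-2.8,-3.6,0,0,0,0],[-2.8,-3.6,0,0,0,-4.6],[0,0,0,0,0,-7],[0,0,0,0,0,-7],[0,0,0,0,0,0]]'
python3 - <<'E'
from plan import *
plan([.5669,-.1398,.145],[np.sin(.106),np.cos(.106)])
E
```

```text
clock: 12.52
tcp_pos: [0.5463, -0.0493, 0.1994]
eef_rot: [-0.168, -3.134, -0.0]
wrist_force: [-0.1, -0.9, -0.7]
finger_gap: 0.0149
clock 12.525 tcp [ 0.5463 -0.0493  0.1994] F [-0.1 -0.9 -0.7] gap 0.0149 q6 0.017
tool x,y axes [-0.994  0.107  0.003] [ 0.107  0.994 -0.   ]
shift before turn cm [-3.03 -8.77  5.44] | shift in turned frame [-3.   -8.78  5.44] | turn deg [-0.01 -0.15 -0.08]
```

```bash
python3 -m inch '[[-1,-2.9,0,0,0,0],[-1,-2.9,0,0,0,0],[-1,-3,0,0,0,0],[0,0,2.5,0,0,0],[0,0,2,0,0,0],[0,0,0.9,0,0,0],[0,0,0,0,0,0]]'
python3 - <<'E'
from plan import *
from rig import *
plan([.5669,-.1398,.145],[np.sin(.106),np.cos(.106)])
f=grab_frame("scene");crop(f,190,160,100,90,6,"pics/s10.png");pickle.dump(f,open("scene10.pkl","wb"))
p=get_obs()["tcp_pos"]
x=np.array([.9944,-.106,0]);y=np.array([.106,.9944,0]);z=np.array([0,0,1])
P=lambda v:((proj(f,v)-[190,160])*6).round(0)[0].tolist()
print("tip pred",[P(p+a*x+b*y-.031*z) for a,b in((.0075,.00125),(-.0075,.00125),(0,0))],"top of tongue",[P(p+a*x+.002*y+.009*z) for a in(.009,-.009)])
w=np.array([.5669,-.1398,.0885]);print("win pred",[P(w+a*x+b*y) for a,b in((.015,-.008),(-.015,-.008),(-.015,.008),(.015,.008))])
E
```

```text
clock: 13.4
tcp_pos: [0.5671, -0.1396, 0.1463]
eef_rot: [-0.168, -3.136, -0.0]
wrist_force: [0.5, 0.5, 0.4]
finger_gap: 0.015
clock 13.4 tcp [ 0.5671 -0.1396  0.1463] F [0.5 0.5 0.4] gap 0.015 q6 -0.134
tool x,y axes [-0.994  0.107  0.002] [0.107 0.994 0.   ]
shift before turn cm [ 0.02 -0.02  0.13] | shift in turned frame [ 0.02 -0.02  0.13] | turn deg [ 0.01 -0.09 -0.06]
tip pred [[204.0, 364.0], [240.0, 347.0], [220.0, 354.0]] top of tongue [[190.0, 256.0], [233.0, 236.0]]
win pred [[178.0, 436.0], [248.0, 401.0], [279.0, 416.0], [210.0, 452.0]]
```

View pics/s10.png

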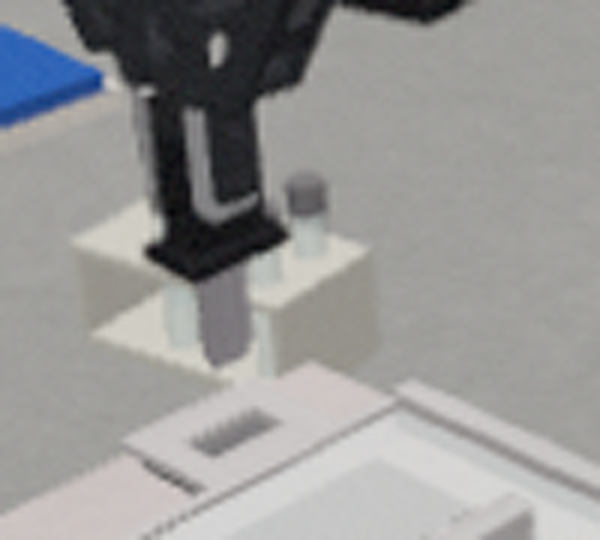

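```bash
python3 -m inch '[[0,0,1.2,0,0,0],[0,0,1.2,0,0,0],[0,0,0.4,0,0,0],[0,0,0,0,0,0]]'
python3 - <<'E'
from plan import *
from rig import *
plan([.5669,-.1398,.0795],[np.sin(.106),np.cos(.106)])
f=grab_frame("scene");crop(f,200,190,70,60,10,"pics/s11.png");pickle.dump(f,open("scene11.pkl","wb"))
E
```

```text
clock: 13.95
tcp_pos: [0.5673, -0.1399, 0.1185]
eef_rot: [-0.167, -3.136, -0.0]
wrist_force: [-0.3, 0.3, -0.3]
finger_gap: 0.0149
clock 13.95 tcp [ 0.5673 -0.1399  0.1185] F [-0.3  0.3 -0.3] gap 0.0149 q6 -0.135
tool x,y axes [-0.994  0.106  0.001] [ 0.106  0.994 -0.   ]
shift before turn cm [0.04 0.   3.9 ] | shift in turned frame [0.04 0.   3.9 ] | turn deg [-0.   -0.05 -0.02]
```

View pics/s11.png

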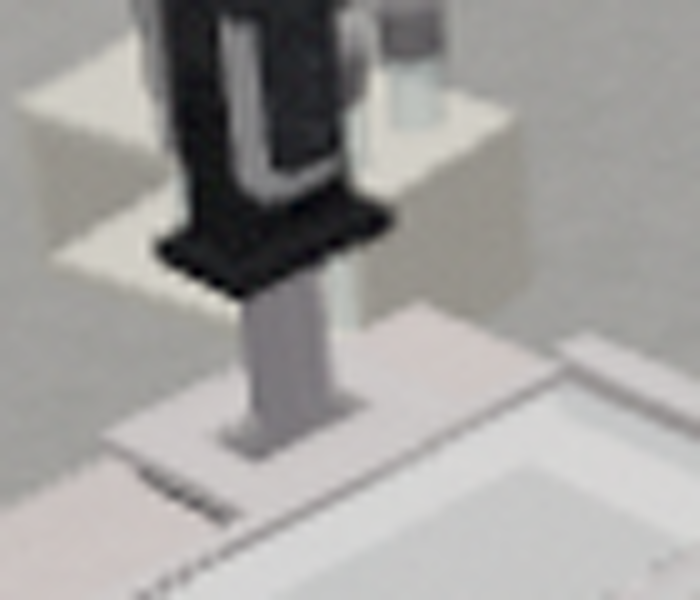

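```bash
python3 -m inch '[[0.02,0,0.4,0,0,0],[0,0,0.3,0,0,0],[0,0,0.3,0,0,0]]'

```

```text
clock: 14.38
tcp_pos: [0.5673, -0.1399, 0.1088]
eef_rot: [-0.167, -3.137, 0.0]
wrist_force: [-0.0, 0.0, -0.8]
finger_gap: 0.0149
```

```bash
python3 -m inch '[[0,0,0.4,0,0,0],[0,0,0.4,0,0,0],[0,0,0.4,0,0,0]]'
python3 -m inch '[[0,0,0.4,0,0,0],[0,0,0.3,0,0,0],[0,0,0,0,0,0]]'

```

```text
clock: 14.75
tcp_pos: [0.5673, -0.1399, 0.0966]
eef_rot: [-0.167, -3.137, 0.0]
wrist_force: [-0.7, -0.1, -2.0]
finger_gap: 0.0148
clock: 15.12
tcp_pos: [0.5673, -0.1399, 0.0898]
eef_rot: [-0.167, -3.137, 0.0]
wrist_force: [0.2, -0.4, -1.4]
finger_gap: 0.0152
```

```bash
python3 -m inch '[[0,0,0.3,0,0,0],[0,0,0.3,0,0,0],[0,0,0,0,0,0]]' - 80
python3 -m inch '[[0,0,0.2,0,0,0],[0,0,0.1,0,0,0],[0,0,0,0,0,0]]'

```

```text
clock: 15.5
tcp_pos: [0.5674, -0.1399, 0.0837]
eef_rot: [-0.167, -3.137, 0.0]
wrist_force: [0.6, -1.3, 0.1]
finger_gap: 0.0144
clock: 15.88
tcp_pos: [0.5674, -0.1399, 0.0809]
eef_rot: [0.167, 3.137, -0.0]
wrist_force: [-0.4, -0.7, 2.0]
finger_gap: 0.0145
```

```bash
python3 -m inch '[[0,0,0.15,0,0,0],[0,0,0,0,0,0]]'
python3 -m inch '[[0,0,0.15,0,0,0],[0,0,0,0,0,0]]'
python3 - <<'E'
from h import *
from rig import *
f=grab_frame("scene");crop(f,200,190,70,60,10,"pics/s12.png");pickle.dump(f,open("scene12.pkl","wb"))
E
```

```text
clock: 16.12
tcp_pos: [0.5675, -0.14, 0.0797]
eef_rot: [0.167, 3.137, -0.0]
wrist_force: [-1.4, -0.0, 6.0]
finger_gap: 0.0145
clock: 16.38
tcp_pos: [0.5676, -0.1401, 0.0796]
eef_rot: [0.167, 3.136, -0.001]
wrist_force: [-6.7, 1.0, 18.2]
finger_gap: 0.0144
```

View pics/s12.png

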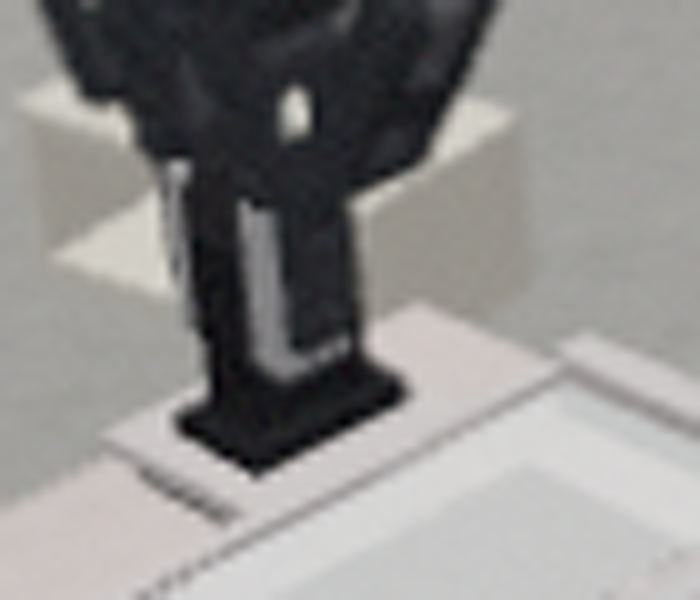

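```bash
python3 -m inch '[[0,0,0.1,0,0,0],[0,0,0,0,0,0]]'
python3 -m inch '[[0,0,-0.25,0,0,0],[0,0,0,0,0,0]]' - 20
python3 -m inch '[[0,0,0,0,0,0],[0,0,0,0,0,0],[0,0,0,0,0,0],[0,0,0,0,0,0]]' 0.45
python3 -m inch '[[0,0,-2,0,0,0],[0,0,-4,0,0,0],[0,0,-4,0,0,0],[0,0,-4,0,0,0],[5,0,0,0,0,0],[5,3,0,0,0,0],[5,4,0,0,0,0],[4,4,0,0,0,0],[0,4,0,0,0,0],[0,4,0,0,0,0],[0,4,0,0,0,0],[0,0,0,0,0,0]]' 
python3 - <<'E'
from h import *
from rig import *
for n in("scene","top"):
    f=grab_frame(n);pickle.dump(f,open(f"{n}13.pkl","wb"))
    cv2.imwrite(f"pics/{n}13.png",f["image"][...,::-1])
    crop(f,*((200,190,70,60) if n=="scene" else (360,170,70,60)),10,f"pics/{n}13c.png")
E
```

```text
clock: 16.68
tcp_pos: [0.5677, -0.1401, 0.0795]
eef_rot: [0.167, 3.135, -0.001]
wrist_force: [-8.1, 1.5, 25.9]
finger_gap: 0.0146
clock: 16.92
tcp_pos: [0.5674, -0.14, 0.0797]
eef_rot: [0.167, 3.137, -0.0]
wrist_force: [-2.6, -0.1, 7.9]
finger_gap: 0.0145
clock: 17.42
tcp_pos: [0.5673, -0.1399, 0.0792]
eef_rot: [-0.167, -3.137, 0.0]
wrist_force: [-0.7, 0.3, 0.6]
finger_gap: 0.0386
clock: 18.92
tcp_pos: [0.404, 0.1099, 0.2193]
eef_rot: [0.161, 3.137, 0.0]
wrist_force: [-1.0, -0.1, -0.2]
finger_gap: 0.0386
```

View pics/scene13.png

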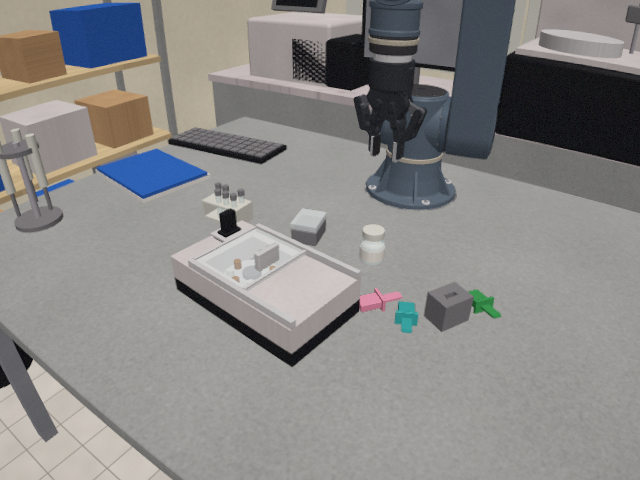

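View pics/scene13c.png

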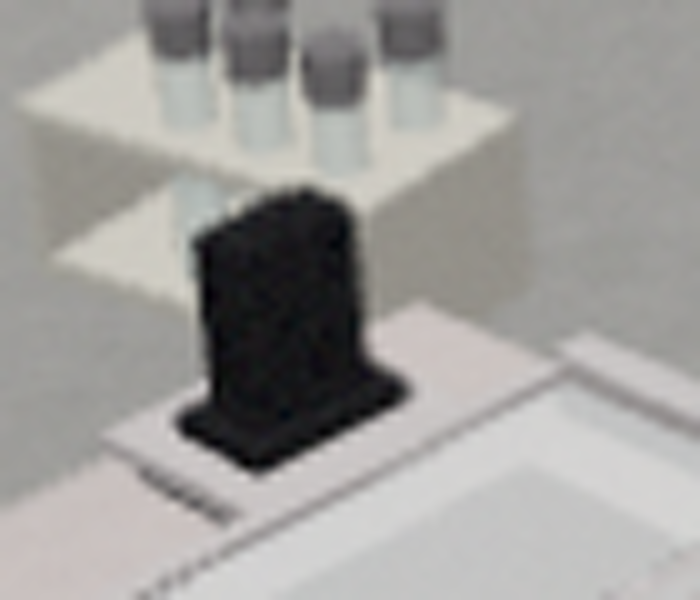

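View pics/top13.png

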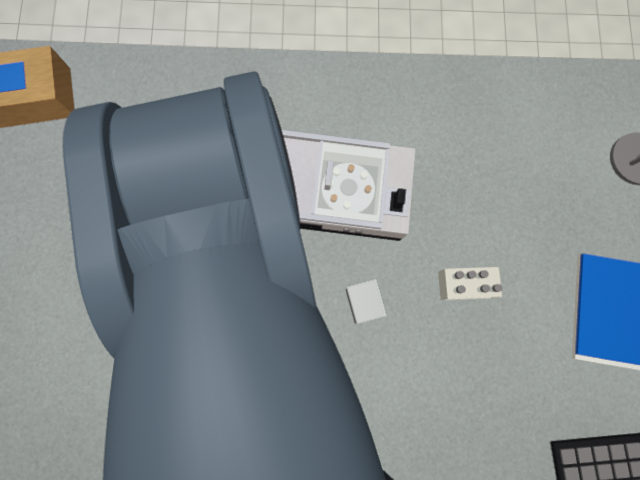

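```bash
python3 - <<'E'
from h import *
for n in("top","scene"):
    f=pickle.load(open(f"{n}13.pkl","rb"));C=cloud(f)
    m=(np.hypot(C[...,0]-.567,C[...,1]+.14)<.02)&(C[...,2]>.08)&(f["image"].max(2)<90)
    Q=C[m];print(n,m.sum(),np.percentile(Q[:,2],[50,80,90,97]).round(4))
    k=Q[Q[:,2]>.127];print("top face",len(k),k.mean(0).round(4),cv2.minAreaRect(k[:,:2].astype(np.float32)))
    g=pickle.load(open(f"{n}6.pkl","rb"));C0=cloud(g)
    m=(C0[...,2]>.113)&(C0[...,2]<.14)&(abs(C0[...,0]-.61)<.04)&(abs(C0[...,1])<.03)
    m1=(C[...,2]>.113)&(C[...,2]<.14)&(abs(C[...,0]-.61)<.04)&(abs(C[...,1])<.03)
    print("fin before/after",C0[m].mean(0).round(4),C[m1].mean(0).round(4))
a,b=[pickle.load(open(x,"rb"))["image"].astype(int) for x in("scene6.pkl","scene13.pkl")]
for nm,(x,y,w,h) in dict(rack=(200,180,15,40),tip=(290,208,38,38),jar=(358,224,28,42)).items(): print(nm,abs(a-b)[y:y+h,x:x+w].mean().round(2))
E
```

```text
top 262 [0.1229 0.1345 0.1355 0.137 ]
top face 117 [ 0.5642 -0.1389  0.1343] ((0.5648166537284851, -0.13931207358837128), (0.014263388700783253, 0.02877376601099968), 83.98661804199219)
fin before/after [ 0.6096 -0.0044  0.1229] [ 0.6098 -0.0044  0.123 ]
scene 401 [0.1111 0.1277 0.132  0.1335]
top face 83 [ 0.5694 -0.1356  0.1316] ((0.5683503150939941, -0.136555016040802), (0.014086470007896423, 0.02695988118648529), 82.96963500976562)
fin before/after [ 0.6138 -0.0013  0.1191] [ 0.6138 -0.0012  0.1194]
rack 1.18
tip 1.39
jar 1.23
```

Key top is at 0.1343 m against 0.1345 expected, the guard has not shifted, and the bystanders are unchanged. I'm handing in.

```bash
python3 -c "
from rig import *
print(hand_in())"
```

```text
the job is handed in; nothing more can be done
None
```

The tube spinner is ready to run: the guard is shut, the black key is seated in the switch slot and released, and the job is handed in at about 19 s of the 48 s allowed. The hand-in reported no verdict.

**What I did**
- I gripped the guard's fin and slid it about 88 mm until it stopped; a further 2 mm command moved nothing and the force rose to 12.5 N.
- I then took the black key from its stand and lowered it through the window into the slot. The flange stopped where flush was expected, and I pressed to about 26 N before letting go and retreating clear.

**Last checks**
- **Key:** its top is at 134.3 mm in the top camera, against 134.5 mm for fully home. The scene camera read about 132 mm, which fits the 2–3 mm offset it showed throughout.
- **Guard:** the fin has not moved since the guard was shut.
- **Tube rack, jar and tip box:** the scene picture before and after shows no change at any of them.

**What disagreed**
- The visible fingertips sat about 27 mm higher than the reported tool point. I took heights from the camera and approached slowly, and the key still stopped at the height expected for flush.
- The pink, teal and green look-alike keys fell over during my first move. They had been balanced on their tongues, and the tool point was at about 0.2 m throughout that move, so I don't believe I touched them.

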